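Find the full carton by feel, weigh and gauge it

ROBOT

A 7-joint arm with a two-finger parallel gripper is mounted at the origin on the work surface. World frame = base frame: x ahead of the robot, y to its left, z up, the work surface at z = 0. Lengths are in m, angles in rad, forces in N, time in s.
With the tool pointing down it reaches from about 0.425 to 0.925 m from the base axis. Payload 6.8 kg.
Tool frame: the origin (TCP) lies at the very end of the fingers, on their centre line; the grasp point (between the pads) lies 19 mm behind it (grip_point_offset is the distance from the TCP to the grasp point, in m); z points along the fingers, y is the line along which they close (so a half turn about z gives the same grasp; the last joint's range is limited). The gripper opens to 85 mm and grips with 20 to 120 N. Pads are 22 mm wide; open, the fingers measure 114 mm over their backs; the gripper's body (76 mm by 85 mm) begins 54 mm behind the grasp point. The pads swing forward as they close: fully open they stand 13 mm farther back than shut.
Start: joints at [-1.216, 0.477, 0.022, 1.555, -0.011, 1.109, -0.083], TCP at [0.301, 0.604, 0.231] pointing down, gripper open.
Joint ranges: [-2.96, 2.96], [-0.34, 2.1], [-1.41, 1.46], [0.24, 2.44], [-1.37, 4.51], [0.17, 1.92], [-2.96, 2.96]. Speed limits (rad/s): [2.39, 2.39, 3.14, 3.14, 3.14, 3.14, 3.14].

INTERFACE

Orientations are given as a unit quaternion [w, x, y, z].
In Python, from station import * gives the robot as it stands.
- The arm moves only by the tool carry_out, never from a script. Its argument "rows" is text: rows parted by semicolons, each of 4 numbers parted by spaces: the shift along the world's x, y, z in mm, then the turn about the world's z in degrees. In form: dx dy dz yaw; .... A call has 1 to 10 rows; each row shifts and turns the commanded pose from where the row before left it; what a row does not reach is not made up. A row lasts 1/8 s, in which the tool goes at most 62.5 mm and 10.7 degrees, less where a joint would pass 70% of its speed; a pose out of reach is approached as far as the arm can. A call is refused whole if a number of a shift passes 62.5 or a number of a turn 10.7, either way. A call with a gripper value outside its range is refused whole. "claw" is the finger opening in mm, from 0 to 85.4, set as the call begins (left out, the last holds). The fingers move at their own pace and stop on an object; "force" is the grip in N (left out, the last holds). Time passes only in rows, so rows that do not move let the fingers close. It gives the time, the measured TCP pose, the force, the opening and the grip force at its end, in the units of the state.
- get_obs(): the state, without advancing time (a new reading comes with each control period).
- read_camera(name): name is "scene" or "top" or "wrist"; returns a dict with "img" (480x640x3 uint8, blue, green, red), "fov_y" (degrees; the focal length in pixels is half the picture's height over the tangent of half this angle, whatever the lens; pixels are square), "cx", "cy" (the principal point, pixels), "world_to_cam" (4x4, takes a point from world to camera coordinates). Camera axes: x right, y up, looking along -z (the intrinsics and any distortion apply to the point x, -y, -z); pixel columns grow to the right and rows downward; lengths in m; the calibration is good to about 2 mm. A picture is of the moment at which its call begins. There is no depth.
- hand_in(): hands the job in; it is judged then, once.
Trained networks look in the newest picture that a camera, given by its name, has taken for a name from the list of things; names that differ only in an ending like _2 or _b are one class to them, and where a whole thing is asked for, a point or a joint stands for the part that bears it (a point fixed in the world has none). Each returns a list of dicts, best first, with "confidence" (0 to 1); they miss things now and then, are a little off and sometimes report something else, mostly with a low value. They report only what shows in the picture. A call takes as long as a camera call.
- recognise(camera, thing): "centre" ([column, row] in pixels, amid what is visible of it).
- outline_of(camera, thing): "pixels" (480x640 bool, what is visible of it) and "centre" ([column, row] in pixels, amid what is visible of it).
- place_of(camera, thing): "centre" ([column, row] in pixels: a listed point, or the origin of a listed thing).
The state is a dict: "t": time; "q": joint angles; "joint_vel": joint speeds; "joint_torque": joint torques, N m; "eef_pos": TCP position; "tool_rot": TCP orientation; "contact_force": force on the tool from outside, world axes, zero at the start; "torque": the same for the moment, N m; "gripper_width": opening from 0.0 (shut) to 1.0 (fully open); "grasp_force": force on a finger pad.
Only numpy, scipy, OpenCV 4.12 (cv2) and the standard library are available. Lean on these libraries where they do the work, as an engineer would, in place of code of your own. Each camera call takes 0.05 s, during which the arm holds its last target. There are 200 camera calls.

TASK

Two of the three cartons on the counter are empty and one is still full: nudge them a little to feel which is the heavy one, and leave the empties standing where they are. Push the full carton straight ahead, up the ramp onto the scale's platform, until it sits flush against the fence behind; then slide the scale's measuring gauge along until its blade lies flush against the carton's side, without shoving the carton out of place, and leave everything else on the counter undisturbed.

Things in the scene. Friction and masses are not known exactly. Their poses are not given: they have to be found in the camera images.
- carton_left: left one (left is +y) of three identical closed brown cartons, 85 (x) by 100 (y) by 55 mm high, in a row before the scale, within 9 degrees of square to it. Too wide to grasp. Origin: centre of underside, z up. Any one of the three is the full one (0.65 to 0.95 kg); the other two are empty (0.16 kg)
- carton_middle: middle one (left is +y) of three identical closed brown cartons, 85 (x) by 100 (y) by 55 mm high, in a row before the scale, within 9 degrees of square to it. Too wide to grasp. Origin: centre of underside, z up. Any one of the three is the full one (0.65 to 0.95 kg); the other two are empty (0.16 kg)
- carton_right: right one (left is +y) of three identical closed brown cartons, 85 (x) by 100 (y) by 55 mm high, in a row before the scale, within 9 degrees of square to it. Too wide to grasp. Origin: centre of underside, z up. Any one of the three is the full one (0.65 to 0.95 kg); the other two are empty (0.16 kg)
- scale: low grey parcel scale fixed to the counter. Origin on the counter at the foot of the fence; x points away from the robot, square to the fence, y along it to the left. The fence is the front face (x = 0, y from -260 to 320 mm, 55 mm high) of a housing 75 mm deep. The cartons start at x of about -218 mm, y of about 155, 0 and -155 mm
- platform (a point): centre of the scale's steel platform, which lies before the fence: 100 mm deep (scale x -100 to 0 mm), 490 mm wide (y -245 to 245 mm). This point is on its top, 6 mm above the counter when free; axes as the scale's
- ramp_foot (a point): middle of the lower edge of the fixed ramp, at counter height, scale x = -140 mm: the ramp is as wide as the platform and rises 6 mm to it over 40 mm
- pan (a joint): sinking of the platform in m: 0 when free or under an empty carton, 0.004 (fully down, top 2 mm above the counter) under the full one
- gauge (a joint): travel of the measuring gauge along the fence in m, from 0 (parked at the fence's left end) to 0.47, towards the right (-y of the scale); it slides with about 2 N and stays where it is left
- gauge_face (a point): centre of the flat right-hand face (looking to -y of the scale, at the cartons) of the gauge's blade: an upright steel plate square to the fence, 88 mm long (scale x -91 to -3 mm), 8 mm thick, 12 to 60 mm above the counter. The point is 47 mm before the fence, 36 mm above the counter; axes as the scale's
- gauge_push (a point): centre of the blade's left face, 8 mm to the left of gauge_face: push here, to the right. An arm as thick as the blade joins its top to the slide on the housing; its top is 70 mm above the counter
- bottle_a: amber glass bottle, 66 mm across and 190 mm high, left of the cartons; bystander, not to be disturbed; origin at the centre of its underside
- bottle_c: amber glass bottle, 66 mm across and 190 mm high, right of the scale; bystander, not to be disturbed; origin at the centre of its underside
- calculator: desk calculator, 140 by 90 by 16 mm, near right; bystander, not to be disturbed; origin at the centre of its underside
- tape_dispenser: desk tape dispenser, 170 by 50 by 91 mm, right of the cartons; bystander, not to be disturbed; origin at the centre of its underside
- tape_roll: roll of packing tape lying flat, 100 mm across, 48 mm high, left of the cartons; bystander, not to be disturbed; origin at the centre of its underside
- stapler: stapler, 150 by 36 by 55 mm, near left; bystander, not to be disturbed; origin at the centre of its underside

How it is judged:
On the way, in this order (a step that is already met when the one before it is completed fails the run):
1. the full carton stands upright on the sunken platform, flush against the fence, the empties left standing (((x of carton_left in the frame of scale between -0.0475 and -0.036 m and height (world z) of carton_left below 0.01 m and angle between carton_left's own z axis and vertical below 0.08 rad and angle between the x axis of carton_left and the x axis of scale, either way round below 0.06 rad and value of joint pan above 0.0025 m and distance of each of carton_middle, carton_right from where it was at the start of the episode below 0.06 m) or (x of carton_middle in the frame of scale between -0.0475 and -0.036 m and height (world z) of carton_middle below 0.01 m and angle between carton_middle's own z axis and vertical below 0.08 rad and angle between the x axis of carton_middle and the x axis of scale, either way round below 0.06 rad and value of joint pan above 0.0025 m and distance of each of carton_left, carton_right from where it was at the start of the episode below 0.06 m) or (x of carton_right in the frame of scale between -0.0475 and -0.036 m and height (world z) of carton_right below 0.01 m and angle between carton_right's own z axis and vertical below 0.08 rad and angle between the x axis of carton_right and the x axis of scale, either way round below 0.06 rad and value of joint pan above 0.0025 m and distance of each of carton_left, carton_middle from where it was at the start of the episode below 0.06 m))), for 0.2 s.
2. the gauge's blade lies flush against the left side of that carton (((x of carton_left in the frame of scale between -0.0475 and -0.036 m and height (world z) of carton_left below 0.01 m and angle between carton_left's own z axis and vertical below 0.08 rad and angle between the x axis of carton_left and the x axis of scale, either way round below 0.06 rad and value of joint pan above 0.0025 m and distance of each of carton_middle, carton_right from where it was at the start of the episode below 0.06 m and y of gauge_face in the frame of carton_left between 0.045 and 0.054 m) or (x of carton_middle in the frame of scale between -0.0475 and -0.036 m and height (world z) of carton_middle below 0.01 m and angle between carton_middle's own z axis and vertical below 0.08 rad and angle between the x axis of carton_middle and the x axis of scale, either way round below 0.06 rad and value of joint pan above 0.0025 m and distance of each of carton_left, carton_right from where it was at the start of the episode below 0.06 m and y of gauge_face in the frame of carton_middle between 0.045 and 0.054 m) or (x of carton_right in the frame of scale between -0.0475 and -0.036 m and height (world z) of carton_right below 0.01 m and angle between carton_right's own z axis and vertical below 0.08 rad and angle between the x axis of carton_right and the x axis of scale, either way round below 0.06 rad and value of joint pan above 0.0025 m and distance of each of carton_left, carton_middle from where it was at the start of the episode below 0.06 m and y of gauge_face in the frame of carton_right between 0.045 and 0.054 m))), for 0.2 s.
At the end, for the whole second after the job is handed in: One carton upright on the platform, against the fence (gap under 5 mm, square within 0.06 rad), platform sunk over 2.5 mm (so the full one); gauge blade against that carton's left side (gap under 4 mm); the other two within 60 mm of their starts; at rest (((x of carton_left in the frame of scale between -0.0475 and -0.036 m and height (world z) of carton_left below 0.01 m and angle between carton_left's own z axis and vertical below 0.08 rad and angle between the x axis of carton_left and the x axis of scale, either way round below 0.06 rad and value of joint pan above 0.0025 m and distance of each of carton_middle, carton_right from where it was at the start of the episode below 0.06 m and y of gauge_face in the frame of carton_left between 0.045 and 0.054 m and linear speed of carton_left below 0.01 m/s) or (x of carton_middle in the frame of scale between -0.0475 and -0.036 m and height (world z) of carton_middle below 0.01 m and angle between carton_middle's own z axis and vertical below 0.08 rad and angle between the x axis of carton_middle and the x axis of scale, either way round below 0.06 rad and value of joint pan above 0.0025 m and distance of each of carton_left, carton_right from where it was at the start of the episode below 0.06 m and y of gauge_face in the frame of carton_middle between 0.045 and 0.054 m and linear speed of carton_middle below 0.01 m/s) or (x of carton_right in the frame of scale between -0.0475 and -0.036 m and height (world z) of carton_right below 0.01 m and angle between carton_right's own z axis and vertical below 0.08 rad and angle between the x axis of carton_right and the x axis of scale, either way round below 0.06 rad and value of joint pan above 0.0025 m and distance of each of carton_left, carton_middle from where it was at the start of the episode below 0.06 m and y of gauge_face in the frame of carton_right between 0.045 and 0.054 m and linear speed of carton_right below 0.01 m/s))); the robot touches nothing.
It fails at once if a bystander is moved by more than 40 mm or knocked over (distance of any of bottle_a, bottle_c, calculator, tape_dispenser, tape_roll, stapler from where it was at the start of the episode above 0.04 m or angle between any of bottle_a, bottle_c, calculator, tape_dispenser, tape_roll, stapler's own z axis and vertical above 0.5 rad).
It also fails if it takes over 67 s, if anything falls off the work surface, if the arm or the gripper's body presses on something with over 40 N, if the wrist force passes 120 N, or if a joint passes its speed limit or range.

## Working session

There is one attempt and no reset: what is moved stays moved. The work goes in short steps, Python scripts to look and compute and a tool call to move; the robot and the scene stay as the last step left them, time stands still between calls to the robot, and variables do not carry over. Pictures are saved under pics/ and viewed, at most 10 in all, crops included, and the job is handed in when it is done.

Besides the shell and the picture viewer there is one more tool, called after "Call:" as a command line: name --argument value ..., lists and objects as JSON in quotes. carry_out: Moves the arm, as the interface text tells. Its arguments: {"type":"object","properties":{"rows":{"type":"string"},"claw":{"type":"number"},"force":{"type":"number"}},"required":["rows"]}

```bash
mkdir -p pics; cat > h.py <<'E'
from station import *
import numpy as np, cv2
def cam(n,save=None):
    c=read_camera(n)
    if save: cv2.imwrite('pics/'+save,c['img'])
    return c
def K(c):
    f=240/np.tan(np.radians(c['fov_y'])/2); return f
def onplane(c,px,z):
    f=K(c); M=np.array(c['world_to_cam']); R=M[:3,:3]; o=-R.T@M[:3,3]
    d=R.T@np.array([(px[0]-c['cx'])/f,-(px[1]-c['cy'])/f,-1.]); return o+d*(z-o[2])/d[2]
def proj(c,p):
    f=K(c); M=np.array(c['world_to_cam']); q=M[:3,:3]@p+M[:3,3]
    return np.array([c['cx']+f*q[0]/-q[2], c['cy']-f*q[1]/-q[2]])
def ray(c,px):
    f=K(c); M=np.array(c['world_to_cam']); R=M[:3,:3]; o=-R.T@M[:3,3]
    d=R.T@np.array([(px[0]-c['cx'])/f,-(px[1]-c['cy'])/f,-1.]); return o,d/np.linalg.norm(d)
def tri(rs):
    A=sum(np.eye(3)-np.outer(d,d) for o,d in rs); b=sum((np.eye(3)-np.outer(d,d))@o for o,d in rs)
    return np.linalg.solve(A,b)
E
python3 - <<'E'
from h import *
np.set_printoptions(precision=4,suppress=True)
C={n:cam(n,n+'0.png') for n in('top','scene')}
print({n:[k for k in C[n]] for n in C}, C['top']['fov_y'])
for t in 'carton_left carton_middle carton_right scale platform ramp_foot gauge_face gauge_push bottle_a bottle_c calculator tape_dispenser tape_roll stapler'.split():
    r=[]
    for n in C:
        p=place_of(n,t); 
        print(t,n,[(np.round(x['centre'],1),round(x['confidence'],2),onplane(C[n],x['centre'],{'platform':.006,'gauge_face':.036,'gauge_push':.036}.get(t,0))[:2]) for x in p[:3]])
        if p: r.append(ray(C[n],p[0]['centre']))
    if len(r)==2: print('   tri',tri(r))
print(get_obs())
E
```

```text
{'top': ['img', 'fov_y', 'cx', 'cy', 'world_to_cam'], 'scene': ['img', 'fov_y', 'cx', 'cy', 'world_to_cam']} 53.44448284516309
carton_left top [(array([256.3, 253.8]), 0.61, array([0.4593, 0.1589]))]
carton_left scene [(array([387.5, 253.6]), 0.63, array([0.4485, 0.1618])), (array([328.1, 257.3]), 0.49, array([0.4556, 0.0077]))]
   tri [0.4575 0.1583 0.0135]
carton_middle top [(array([316.3, 256.7]), 0.8, array([0.4552, 0.0189]))]
carton_middle scene [(array([326.2, 257.9]), 0.7, array([0.4573, 0.0027]))]
   tri [ 0.4554  0.0109 -0.0031]
carton_right top [(array([383.5, 246.1]), 0.98, array([ 0.4833, -0.1376]))]
carton_right scene [(array([272.8, 267.9]), 0.63, array([ 0.4839, -0.1345]))]
   tri [ 0.4834 -0.1361 -0.0004]
scale top [(array([312.4, 164.1]), 0.75, array([0.6793, 0.0331]))]
scale scene [(array([342.4, 338.3]), 0.92, array([0.6856, 0.0324]))]
   tri [ 0.6819  0.0331 -0.0077]
platform top [(array([311.2, 180.5]), 0.7, array([0.6367, 0.0349]))]
platform scene [(array([337.4, 319.1]), 0.75, array([0.6376, 0.0227]))]
   tri [0.6369 0.0289 0.0045]
ramp_foot top [(array([318., 
[... 1965 characters left out ...]
289 ])), (array([144.8, 282.5]), 0.26, array([0.3874, 0.4134]))]
stapler scene [(array([426.4, 200.4]), 0.63, array([0.2756, 0.2857]))]
   tri [ 0.2684  0.2896 -0.0086]
{'t': 1.5, 'q': array([-1.2161,  0.477 ,  0.0224,  1.5554, -0.0115,  1.1093, -0.0831]), 'joint_vel': array([ 0.0016, -0.0021, -0.0002, -0.0005, -0.0013, -0.001 ,  0.0015]), 'joint_torque': array([  0.0001, -59.6313,   1.6065, -28.1544,   0.0125,   0.0016,
        -0.    ]), 'eef_pos': array([0.3014, 0.604 , 0.2313]), 'tool_rot': array([-0.    ,  0.2293,  0.9733,  0.    ]), 'contact_force': array([ 0.3648,  0.4628, -0.0572]), 'torque': array([-0.0299, -0.0261,  0.038 ]), 'grasp_force': 0.0, 'gripper_width': 1.0004079344648624}
```

View pics/top0.png

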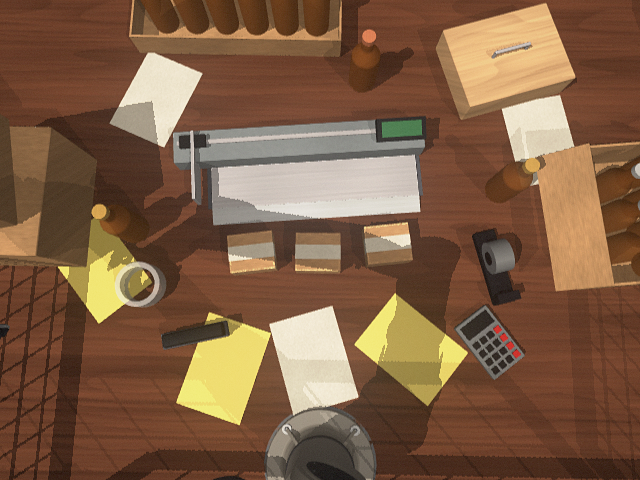

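View pics/scene0.png

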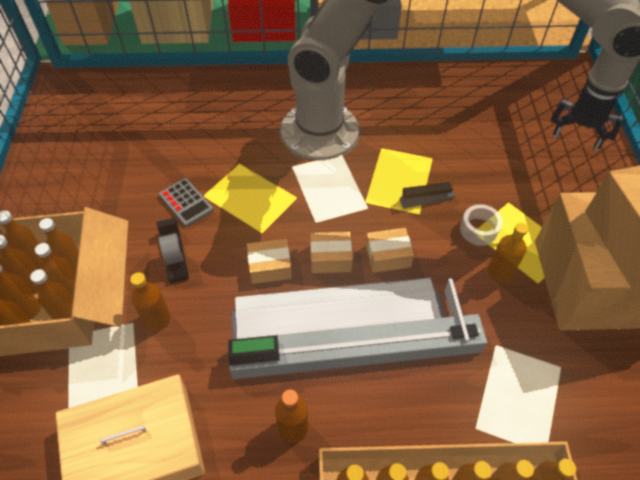

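```bash
cat > fit.py <<'E'
from h import *
from scipy.optimize import minimize
def boxpts(p,sx=.085,sy=.1,h=.055,z0=0):
    c,s=np.cos(p[2]),np.sin(p[2])
    return [np.array([p[0]+c*a-s*b,p[1]+s*a+c*b,z]) for a in(-sx/2,sx/2) for b in(-sy/2,sy/2) for z in(z0,z0+h)]
def hullmask(c,pts,S=4):
    m=np.zeros((480,640),np.uint8); P=np.array([proj(c,p) for p in pts])
    h=cv2.convexHull(P.astype(np.float32)); cv2.fillConvexPoly(m,np.round(h*16).astype(np.int32),255,cv2.LINE_AA,4); return m/255.
def fitcarton(C,masks,p0,z0=0):
    def cost(p):
        e=0
        for n,m in masks.items():
            h=hullmask(C[n],boxpts(p,z0=z0)); e+=1-(np.minimum(h,m).sum()/np.maximum(h,m).sum())
        return e
    best=None
    for y in(-.12,0,.12):
        r=minimize(cost,[p0[0],p0[1],y],method='Nelder-Mead',options=dict(initial_simplex=[[p0[0],p0[1],y],[p0[0]+.01,p0[1],y],[p0[0],p0[1]+.01,y],[p0[0],p0[1],y+.1]],xatol=1e-4,fatol=1e-4))
        if best is None or r.fun<best.fun: best=r
    return best
def masks(C,t,near):
    out={}
    for n in C:
        g=np.array([near[0],near[1],.03]); q=proj(C[n],g)
        L=[x for x in outline_of(n,t) if np.hypot(*(np.array(x['centre'])-q))<25]
        if L: out[n]=L[0]['pixels'].astype(float)
    return out
E
python3 - <<'E'
from fit import *
np.set_printoptions(precision=4,suppress=True)
C={n:cam(n) for n in('top','scene')}
for t,p in dict(carton_left=(.458,.158),carton_middle=(.455,.011),carton_right=(.483,-.136)).items():
    M=masks(C,t,p); r=fitcarton(C,M,p); print(t,list(M),[m.sum() for m in M.values()],r.x[:2],np.degrees(r.x[2]),r.fun)
for t in('platform','gauge'):
    for n in C:
        for x in outline_of(n,t)[:2]:
            m=x['pixels'].astype(np.uint8); ct=max(cv2.findContours(m,0,2)[0],key=cv2.contourArea)
            q=cv2.approxPolyDP(cv2.convexHull(ct),4,True)[:,0]
            print(t,n,x['confidence'],m.sum(),[(a.tolist(),onplane(C[n],a,.006 if t=='platform' else .07)[:2]) for a in q])
c=C['top']['img'][100:300,150:450]; cv2.imwrite('pics/crop1.png',cv2.resize(c,None,fx=2.6,fy=2.6,interpolation=2))
E
```

```text
carton_left ['top', 'scene'] [np.float64(1904.0), np.float64(1644.0)] [0.4559 0.1636] 6.642616119882336 0.15716448481108825
carton_middle ['top', 'scene'] [np.float64(1851.0), np.float64(1563.0)] [0.459  0.0147] 0.07001080196657762 0.14685335691161627
carton_right ['top', 'scene'] [np.float64(1877.0), np.float64(1612.0)] [ 0.481  -0.1415] 7.332068596614133 0.15629272965964547
platform top 0.86 8425 [([414, 156], array([ 0.7023, -0.2101])), ([417, 195], array([ 0.6062, -0.2161])), ([212, 207], array([0.5676, 0.2669])), ([212, 168], array([0.6629, 0.2723]))]
platform scene 0.97 5927 [([440, 313], array([0.6281, 0.2711])), ([437, 318], array([0.6414, 0.2619])), ([237, 337], array([ 0.6781, -0.2159])), ([236, 312], array([ 0.6115, -0.2214])), ([432, 290], array([0.5637, 0.2606]))]
gauge top 0.7 809 [([190, 131], array([0.7288, 0.3116])), ([205, 135], array([0.7199, 0.2769])), ([200, 204], array([0.5589, 0.2786])), ([192, 199], array([0.5699, 0.297 ])), ([179, 137], array([0.7139, 0.3356]))]
gauge scene 0.65 818 [([450, 278], array([0.5689, 0.2925])), ([478, 331], array([0.7096, 0.3339])), ([467, 341], array([0.7335, 0.305 ])), ([451, 334], array([0.7153, 0.2721])), ([445, 295], array([0.6149, 0.2736]))]
gauge scene 0.3 1424 [([136, 273], array([ 0.5336, -0.4571])), ([159, 290], array([ 0.5824, -0.3964])), ([169, 320], array([ 0.6623, -0.3641])), ([160, 329], array([ 0.6845, -0.3819])), ([145, 326], array([ 0.676 , -0.4167])), ([131, 299], array([ 0.6049, -0.4587])), ([131, 277], array([ 0.5446, -0.4675]))]
```

View pics/crop1.png

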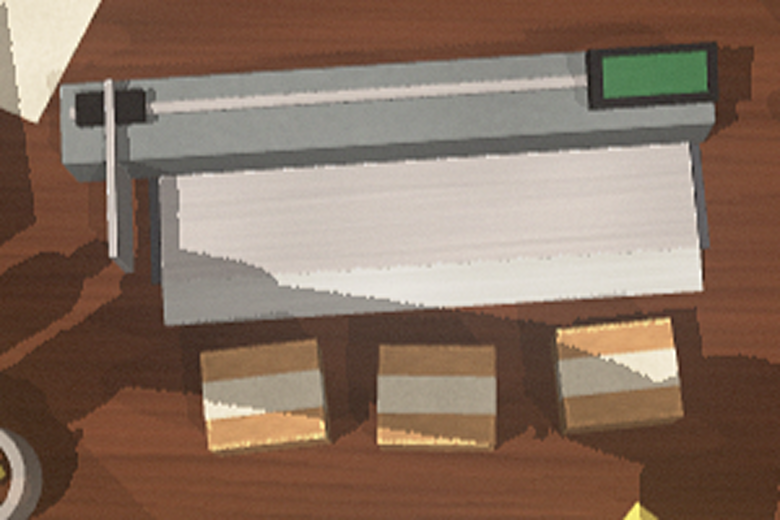

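Call:
carry_out --rows "9 -45 -5 3.3;9 -45 -5 3.3;9 -45 -10 3.3;9 -45 -10 3.3;9 -45 -10 3.3;9 -45 -10 3.3;9 -45 -10 3.3;9 -45 -10 3.3;9 -45 -10 3.3;8 -44 -10 3.3" --claw 50

```text
t: 3.35
eef_pos: [0.3908, 0.1537, 0.1414]
tool_rot: [0.001, -0.057, 0.998, 0.0]
contact_force: [-0.1, 0.4, -0.2]
gripper_width: 0.584
grasp_force: 0.0
```

Call:
carry_out --rows "0 0 -15 0;0 0 -15 0;0 0 0 0"

```text
t: 3.72
eef_pos: [0.3899, 0.1546, 0.1108]
tool_rot: [-0.001, -0.056, 0.998, -0.0]
contact_force: [0.4, -0.1, -0.3]
gripper_width: 0.584
grasp_force: 0.0
```

Call:
carry_out --rows "-4 -1 -20 0;-2 0 -25 0;0 0 -25 0;0 0 -15 0;0 0 0 0;0 0 0 0"

```text
t: 4.47
eef_pos: [0.385, 0.1544, 0.0271]
tool_rot: [0.001, -0.057, 0.998, 0.0]
contact_force: [-0.1, -0.3, 0.7]
gripper_width: 0.586
grasp_force: 0.0
```

Call:
carry_out --rows "5 0.5 0 0;5 0.5 0 0;4 0.5 0 0;3 0.3 0 0"

```text
t: 4.97
eef_pos: [0.4018, 0.1559, 0.0264]
tool_rot: [0.0, -0.056, 0.998, 0.0]
contact_force: [-0.2, -0.0, 0.9]
gripper_width: 0.589
grasp_force: 0.0
```

Call:
carry_out --rows "3 0.3 0 0;3 0.3 0 0"

```text
t: 5.22
eef_pos: [0.4071, 0.1563, 0.0262]
tool_rot: [-0.0, -0.057, 0.998, -0.0]
contact_force: [-1.1, 0.8, 1.1]
gripper_width: 0.588
grasp_force: 0.5
```

Call:
carry_out --rows "3 0.3 0 0;3 0.3 0 0"

```text
t: 5.48
eef_pos: [0.4135, 0.157, 0.0262]
tool_rot: [-0.0, -0.057, 0.998, -0.0]
contact_force: [-0.3, -0.4, -0.8]
gripper_width: 0.584
grasp_force: 0.3
```

Call:
carry_out --rows "3 0.3 0 0;3 0.3 0 0"

```text
t: 5.72
eef_pos: [0.4196, 0.1576, 0.0263]
tool_rot: [-0.0, -0.057, 0.998, -0.0]
contact_force: [-0.6, 0.3, -0.7]
gripper_width: 0.585
grasp_force: 0.3
```

Call:
carry_out --rows "3 0.3 0 0"

```text
t: 5.85
eef_pos: [0.4226, 0.1579, 0.0263]
tool_rot: [-0.0, -0.057, 0.998, 0.0]
contact_force: [-1.1, 0.1, -0.7]
gripper_width: 0.582
grasp_force: 0.3
```

```bash
python3 - <<'E'
from fit import *
C={n:cam(n,n+'2.png') for n in('top','scene')}
M=masks(C,'carton_left',(.47,.165)); r=fitcarton(C,M,(.47,.165)); print(list(M),r.x,r.fun)
print(get_obs()['contact_force'],get_obs()['eef_pos'])
E
```

```text
['top', 'scene'] [0.47513477 0.16260994 0.10739544] 0.7659786858856338
[-0.55252755  0.53919111 -0.15873753] [0.422638   0.15799053 0.0263635 ]
```

Call:
carry_out --rows "-15 -2 0 0;-18 -2 20 0;0 -40 30 -2;-3 -50 0 -2;-2 -50 0 -2.4;0 0 -15 0;0 0 -20 0;0 0 -17 0;0 0 0 0"

```text
t: 7.18
eef_pos: [0.3824, 0.0138, 0.0236]
tool_rot: [-0.002, -0.001, 1.0, -0.0]
contact_force: [-0.0, -0.5, -0.6]
gripper_width: 0.588
grasp_force: 0.0
```

Call:
carry_out --rows "6 0 0 0;6 0 0 0;6 0 0 0;3 0 0 0;3 0 0 0;3 0 0 0"

```text
t: 7.92
eef_pos: [0.4101, 0.0138, 0.0241]
tool_rot: [-0.001, -0.001, 1.0, -0.0]
contact_force: [-4.1, -0.0, 2.2]
gripper_width: 0.587
grasp_force: 1.9
```

Call:
carry_out --rows "3 0 0 0;3 0 0 0"

```text
t: 8.18
eef_pos: [0.4176, 0.0138, 0.0242]
tool_rot: [0.0, -0.001, 1.0, -0.0]
contact_force: [-2.7, -0.5, -1.8]
gripper_width: 0.586
grasp_force: 1.2
```

Call:
carry_out --rows "3 0 0 0;3 0 0 0"

```text
t: 8.43
eef_pos: [0.4236, 0.0139, 0.0243]
tool_rot: [-0.0, -0.001, 1.0, -0.0]
contact_force: [-2.0, -0.4, -0.6]
gripper_width: 0.581
grasp_force: 1.2
```

Call:
carry_out --rows "5 0 0 1;5 0 0 1;6 0.3 0 1;6 0.5 0 1;6 0.5 0 0.6;6 0.5 0 0;6 0.5 0 0;6 0.5 0 0;6 0.5 0 0"

```text
t: 9.55
eef_pos: [0.4749, 0.0173, 0.0242]
tool_rot: [-0.001, -0.041, 0.999, 0.0]
contact_force: [-6.0, -1.2, 2.2]
gripper_width: 0.582
grasp_force: 2.6
```

Call:
carry_out --rows "6 0.5 0 0;6 0.5 0 0;6 0.5 0 0;6 0.5 0 0;6 0.5 0 0;6 0.5 0 0"

```text
t: 10.3
eef_pos: [0.5115, 0.0202, 0.0243]
tool_rot: [-0.0, -0.041, 0.999, -0.0]
contact_force: [-6.3, 0.3, 2.6]
gripper_width: 0.584
grasp_force: 2.7
```

```bash
python3 - <<'E'
from fit import *
C={n:cam(n,n+'3.png') for n in('top','scene')}
g=C['scene']['img'][160:400,190:510]; cv2.imwrite('pics/s3.png',cv2.resize(g,None,fx=2.5,fy=2.5))
print(get_obs()['contact_force'],get_obs()['eef_pos'])
E
```

```text
[-2.32117446 -0.58229412  0.15781151] [0.5124067  0.02031019 0.02448831]
```

View pics/s3.png

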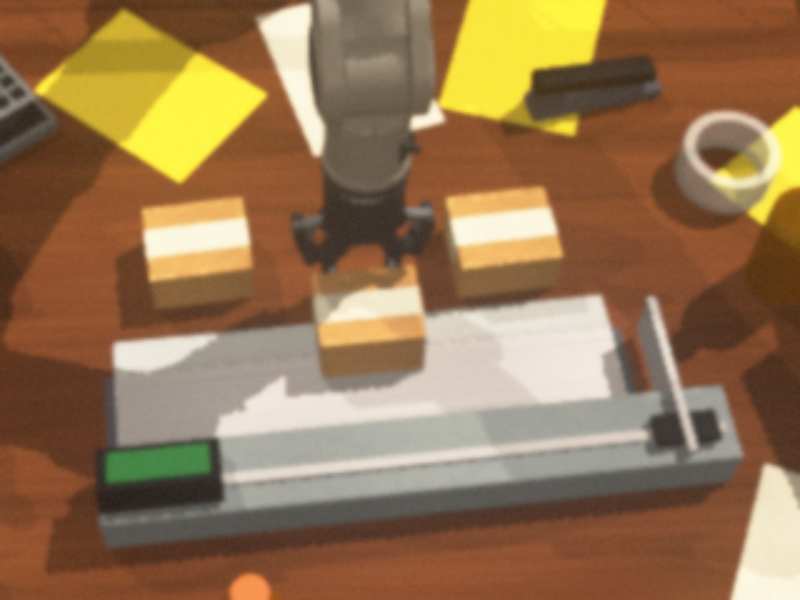

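The middle carton is going square up the ramp, around (370,320) in the crop, and the empties are clear on both sides.

Call:
carry_out --rows "6 0.5 0 0;6 0.5 0 0;6 0.5 0 0;6 0.5 0 0;6 0.5 0 0;6 0.5 0 0;6 0.5 0 0;6 0.5 0 0;6 0.5 0 0;6 0.5 0 0"

```text
t: 11.65
eef_pos: [0.5719, 0.0253, 0.0243]
tool_rot: [0.0, -0.041, 0.999, 0.0]
contact_force: [-2.8, -0.3, 0.8]
gripper_width: 0.586
grasp_force: 1.6
```

Call:
carry_out --rows "4 0.3 0 0;4 0.3 0 0;3 0.2 0 0"

```text
t: 12.02
eef_pos: [0.5826, 0.0261, 0.0242]
tool_rot: [0.0, -0.041, 0.999, 0.0]
contact_force: [-2.8, 0.3, -1.4]
gripper_width: 0.59
grasp_force: 1.2
```

Call:
carry_out --rows "2 0.2 0 0;2 0.2 0 0"

```text
t: 12.28
eef_pos: [0.5864, 0.0264, 0.0242]
tool_rot: [-0.0, -0.041, 0.999, -0.0]
contact_force: [-2.8, -0.4, -2.0]
gripper_width: 0.583
grasp_force: 1.2
```

Call:
carry_out --rows "2 0.2 0 0"

```text
t: 12.4
eef_pos: [0.5884, 0.0266, 0.0243]
tool_rot: [-0.0, -0.041, 0.999, -0.0]
contact_force: [-1.8, -0.9, -0.8]
gripper_width: 0.582
grasp_force: 1.2
```

Call:
carry_out --rows "2 0.2 0 0"

```text
t: 12.52
eef_pos: [0.5887, 0.0265, 0.0241]
tool_rot: [-0.002, -0.041, 0.999, -0.0]
contact_force: [-11.3, -1.7, 7.8]
gripper_width: 0.586
grasp_force: 5.5
```

Call:
carry_out --rows "2 0.2 0 0"

```text
t: 12.65
eef_pos: [0.5887, 0.0265, 0.024]
tool_rot: [-0.004, -0.041, 0.999, -0.0]
contact_force: [-16.3, -1.3, 12.0]
gripper_width: 0.586
grasp_force: 8.0
```

Call:
carry_out --rows "-10 -1 0 0;-25 -2 10 0;0 0 35 0;0 10 40 0;5 35 15 0;8 50 0 0;10 50 0 0;10 55 0 0;10 55 0 0;10 60 0 0"

```text
t: 13.9
eef_pos: [0.6118, 0.3409, 0.1253]
tool_rot: [0.002, -0.04, 0.999, 0.001]
contact_force: [0.4, -1.0, 0.1]
gripper_width: 0.584
grasp_force: 0.0
```

```bash
python3 - <<'E'
from fit import *
np.set_printoptions(precision=4,suppress=True)
C={n:cam(n,n+'4.png') for n in('top','scene')}
M=masks(C,'carton_middle',(.64,.026)); r=fitcarton(C,M,(.64,.026),.002); print(list(M),r.x,r.fun)
for n in C:
  for z,t in((.036,'gauge_face'),(.036,'gauge_push')):
    print(n,t,[(x['confidence'],onplane(C[n],x['centre'],z)) for x in place_of(n,t)[:2]])
g=C['top']['img'][100:300,150:450]; cv2.imwrite('pics/t4.png',cv2.resize(g,None,fx=2.6,fy=2.6))
print(get_obs()['contact_force'],get_obs()['eef_pos'])
E
```

```text
['top', 'scene'] [0.6418 0.0316 0.0712] 0.3252388112181731
top gauge_face [(0.87, array([0.6129, 0.2934, 0.036 ]))]
top gauge_push []
scene gauge_face [(0.91, array([0.6129, 0.2987, 0.036 ])), (0.74, array([0.4016, 0.3928, 0.036 ]))]
scene gauge_push [(0.93, array([0.609 , 0.3061, 0.036 ]))]
[-0.5942 -0.7592 -0.0163] [0.6111 0.3369 0.1246]
```

View pics/t4.png

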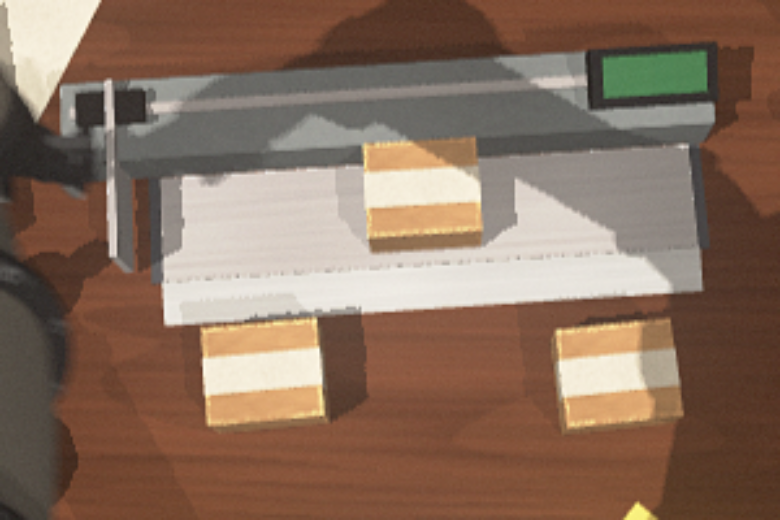

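The carton sits against the fence near (422,190), and the blade is still parked at (118,180).

Call:
carry_out --rows "0 3 0 0;0 2 0 0;0 0 0 0;0 0 -20 0;0 0 -25 0;0 0 -25 0;0 0 -20 0;0 0 0 0" --claw 0

```text
t: 15.3
eef_pos: [0.6088, 0.3431, 0.0317]
tool_rot: [-0.002, -0.041, 0.999, -0.001]
contact_force: [-0.1, -0.0, 0.1]
gripper_width: -0.0
grasp_force: 0.0
```

Call:
carry_out --rows "0.5 -6 0 0;0.5 -6 0 0;0.5 -6 0 0;0.5 -6 0 0;0.5 -6 0 0;0.5 -6 0 0"

```text
t: 16.05
eef_pos: [0.6135, 0.3084, 0.0346]
tool_rot: [0.0, -0.041, 0.999, 0.001]
contact_force: [1.3, 1.9, 1.0]
gripper_width: 0.004
grasp_force: 0.9
```

Call:
carry_out --rows "0.8 -10 0 0;0.8 -10 0 0;0.8 -10 0 0;0.8 -10 0 0;0.8 -10 0 0;0.8 -10 0 0;0.8 -10 0 0;0.8 -10 0 0;0.8 -10 0 0;0.8 -10 0 0"

```text
t: 17.3
eef_pos: [0.6214, 0.2073, 0.0342]
tool_rot: [-0.0, -0.041, 0.999, -0.0]
contact_force: [1.7, 2.1, -1.2]
gripper_width: 0.0
grasp_force: 0.9
```

Call:
carry_out --rows "0.8 -10 0 0;0.8 -10 0 0;0.8 -10 0 0;0.8 -10 0 0;0.8 -10 0 0;0.8 -10 0 0;0.8 -10 0 0;0.8 -10 0 0;0.4 -5 0 0"

```text
t: 18.42
eef_pos: [0.6282, 0.1218, 0.0343]
tool_rot: [-0.0, -0.04, 0.999, -0.0]
contact_force: [0.8, 1.6, 0.4]
gripper_width: -0.002
grasp_force: 0.8
```

```bash
python3 - <<'E'
from fit import *
np.set_printoptions(precision=4,suppress=True)
C={n:cam(n,n+'5.png') for n in('top','scene')}
for n in C:
  for z,t in((.036,'gauge_face'),(.002,'carton_middle')):
    print(n,t,[(x['confidence'],onplane(C[n],x['centre'],z)) for x in place_of(n,t)[:2]])
g=C['top']['img'][130:230,190:390]; cv2.imwrite('pics/t5.png',cv2.resize(g,None,fx=4,fy=4))
print(get_obs()['contact_force'],get_obs()['eef_pos'])
E
```

```text
top gauge_face []
top carton_middle [(0.87, array([0.6395, 0.0307, 0.002 ]))]
scene gauge_face [(0.7, array([0.6242, 0.1063, 0.036 ]))]
scene carton_middle [(0.76, array([0.6343, 0.0271, 0.002 ])), (0.28, array([0.3778, 0.4092, 0.002 ]))]
[-0.366  -1.2448 -0.4149] [0.6277 0.1231 0.0341]
```

View pics/t5.png

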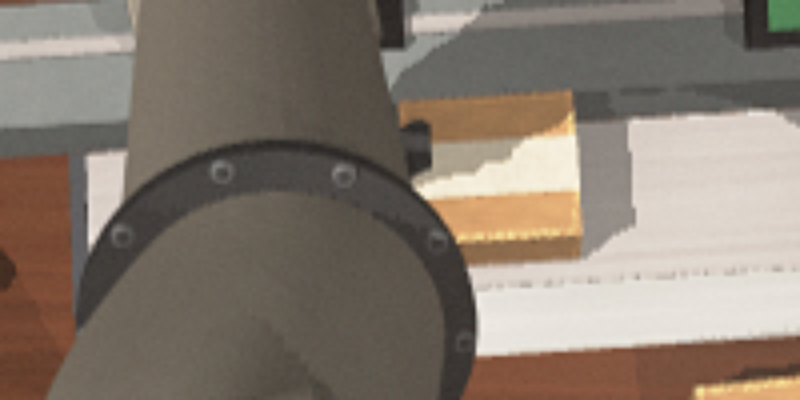

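The arm hides the blade, and the carton at (500,170) hasn't moved. I'll creep in and feel for contact.

Call:
carry_out --rows "0.3 -4 0 0;0.3 -4 0 0;0.2 -2 0 0"

```text
t: 19.1
eef_pos: [0.6288, 0.1128, 0.0342]
tool_rot: [-0.0, -0.041, 0.999, 0.0]
contact_force: [-0.5, 1.1, -1.2]
gripper_width: -0.004
grasp_force: 0.8
```

Call:
carry_out --rows "0.2 -2 0 0"

```text
t: 19.23
eef_pos: [0.6289, 0.111, 0.0342]
tool_rot: [-0.0, -0.041, 0.999, 0.0]
contact_force: [-1.9, 1.6, -0.4]
gripper_width: -0.002
grasp_force: 0.8
```

Call:
carry_out --rows "0.2 -2 0 0"

```text
t: 19.35
eef_pos: [0.6291, 0.109, 0.0342]
tool_rot: [-0.0, -0.041, 0.999, 0.0]
contact_force: [-0.8, 1.8, -0.2]
gripper_width: -0.001
grasp_force: 0.8
```

Call:
carry_out --rows "0.1 -1.5 0 0"

```text
t: 19.48
eef_pos: [0.6293, 0.1074, 0.0342]
tool_rot: [-0.0, -0.041, 0.999, -0.0]
contact_force: [-0.5, 1.4, -0.2]
gripper_width: -0.002
grasp_force: 0.8
```

Call:
carry_out --rows "0.1 -1.5 0 0"

```text
t: 19.6
eef_pos: [0.6295, 0.106, 0.0343]
tool_rot: [-0.0, -0.041, 0.999, 0.0]
contact_force: [-1.3, 2.2, 0.2]
gripper_width: -0.001
grasp_force: 0.8
```

Call:
carry_out --rows "0.1 -1.5 0 0"

```text
t: 19.73
eef_pos: [0.6296, 0.1045, 0.0343]
tool_rot: [-0.0, -0.041, 0.999, 0.0]
contact_force: [-0.6, 0.8, -0.8]
gripper_width: -0.002
grasp_force: 0.8
```

Call:
carry_out --rows "0.1 -1.5 0 0"

```text
t: 19.85
eef_pos: [0.6297, 0.1029, 0.0343]
tool_rot: [-0.0, -0.041, 0.999, 0.0]
contact_force: [-1.2, 1.8, -1.2]
gripper_width: -0.003
grasp_force: 0.8
```

Call:
carry_out --rows "0.1 -1.5 0 0"

```text
t: 19.98
eef_pos: [0.6298, 0.102, 0.0343]
tool_rot: [0.0, -0.041, 0.999, 0.0]
contact_force: [-1.8, 4.3, -1.0]
gripper_width: -0.005
grasp_force: 2.2
```

Contact at y = 0.102: the force jumped from about 1.8 N to 4.3 N. I'll back off and check.

Call:
carry_out --rows "0 4 0 0;0 12 0 0;0 15 0 0;0 5 30 0;0 0 40 0;0 20 40 0;-10 50 30 0;-10 60 0 0;-10 60 0 0;0 0 0 0"

```text
t: 21.22
eef_pos: [0.596, 0.337, 0.1742]
tool_rot: [-0.001, -0.047, 0.999, 0.002]
contact_force: [-0.6, 0.3, -0.1]
gripper_width: 0.002
grasp_force: 0.0
```

```bash
python3 - <<'E'
from fit import *
np.set_printoptions(precision=4,suppress=True)
C={n:cam(n,n+'6.png') for n in('top','scene')}
M=masks(C,'carton_middle',(.64,.026)); r=fitcarton(C,M,(.64,.026),.002); print(list(M),r.x,r.fun)
for n in C:
    print(n,[(x['confidence'],onplane(C[n],x['centre'],.036)) for x in place_of(n,'gauge_face')[:2]])
a=cv2.resize(C['top']['img'][130:230,220:420],None,fx=3.8,fy=3)
b=cv2.resize(C['scene']['img'][260:360,240:440],None,fx=3.8,fy=2.9)
cv2.imwrite('pics/t6.png',np.vstack([a,b])); print(get_obs()['contact_force'])
E
```

```text
['top', 'scene'] [0.6417 0.0321 0.0719] 0.3240521296068486
top [(0.6, array([0.6336, 0.0793, 0.036 ]))]
scene [(0.53, array([0.6387, 0.0884, 0.036 ]))]
[ 1.3393 -0.9485 -0.5052]
```

View pics/t6.png

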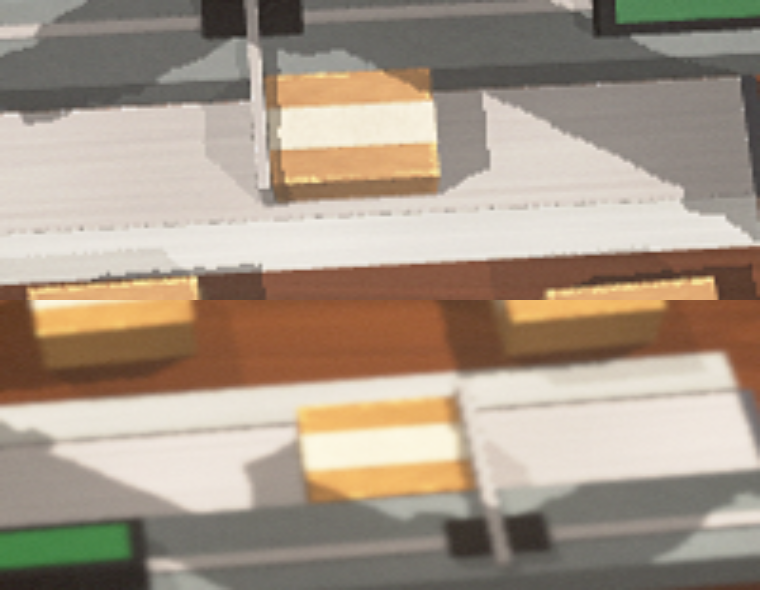

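Top and scene views both show the blade against the carton's left side, at (262,130) and (470,440), and the carton against the fence. It hasn't moved since the push. Handing in.

```bash
python3 -c "
from station import *
print(hand_in())"
```

```text
the job is handed in; nothing more can be done
None
```

I pushed the middle carton (the full one) up the ramp flush against the fence, slid the gauge blade against its left side, and handed the job in. I haven't seen the verdict. The left carton moved about 20 mm from its nudge, and I didn't touch the right carton or the bystanders.

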